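Park the rolling tin carriage at the yellow mark

TASK

Push the heavy carriage of tins along its rails towards the red end stop, let go so that it rolls on freely at roughly 0.1 m/s for at least half a second, then brake it by pressing the blue sprung buffer plate at the other end of its open bay so that it comes to rest with its red pointer in line with the yellow mark. It must never hit the red end stop, be raced or be knocked hard, the jar, the tin and the bowl on the counter stay where they are, and at the end the carriage stands still, untouched, at the mark.

Things in the scene. Friction and masses are not known exactly. Their poses are not given: they have to be found in the camera images.
- track: Straight guide fixed on the counter: wooden base 200 x 860 x 12 mm with two aluminium rails. Origin: centre of its underside, on the counter. Its +y axis is the direction of travel towards the red end stop (at about +y 0.36); its turn on the counter varies by up to 0.2 rad from start to start. Its +x side faces away from the robot.
- carriage (a joint): Carriage travel along the track's +y, in m: 0 at the back stop, 0.370 at the red end stop (struck from 0.364). Carriage centre: track y = -0.190 + travel, x = 0. Nominal mass 5 kg (hidden factor 0.7 to 1.4), nominal drag 0.5 N per m/s plus 0.02 N dry friction on level ball-bearing rollers: it coasts far, its time constant is 5 s or more.
- buffer (a joint): Travel in m (0 out, 0.032 fully in) of the blue buffer plate, 140 x 8 x 60 mm (x, y, z), bottom 50 mm above the counter, standing 32 mm before the rear (-y) crate. Its front, at y -85 mm from the carriage centre when out, looks to +y into the bay. A springy 150 N/m, hardly damped, no preload: a carriage caught on a fixed hand rebounds at nearly its full speed.
- carriage_bay (a point): Carriage centre, on the deck, 44 mm above the counter; axes as the track's. Deck 160 mm wide (x), from y -215 to +180 mm; a crate of tins on each end, flat tops 116 mm above the counter. The bay between is 170 mm long (y), open above and at the sides, from the blue buffer plate at y -85 (press it to brake) to the upright black-padded face of the front crate at y +85 mm (push it to drive).
- carriage_pointer (a point): Outer tip of the red 30 x 30 mm pointer tab on the carriage's far (+x) side, at the carriage's middle along the travel, 110 mm from its centre line, 44 mm above the counter. Axes parallel to the track's.
- mark: Yellow block 45 x 30 (along the travel) x 40 mm high, fixed on the counter beside the track on its far (+x) side. Origin: centre of its underside; axes parallel to the track's. Its place along the track varies. The carriage is parked when the pointer is level with it along the track's y.
- jam_jar: Amber glass jar with a red cap, 66 mm diameter, 100 mm high, standing on the near side of the track. Origin: centre of its underside. To be left alone.
- tin: Green food tin, 74 mm diameter, 105 mm high, standing beyond the track. Origin: centre of its underside. To be left alone.
- bowl: White bowl, 110 mm diameter, 50 mm high, standing on the near side of the track. Origin: centre of its underside. To be left alone.
Things that resemble listed ones, but are neither listed nor needed, are in the scene too. Of the things that look like the mark, the smallest one is meant.

How it is judged:
On the way, in this order (a step that is already met when the one before it is completed fails the run):
1. the carriage rolls freely, touched by nothing, towards the end stop at more than 0.06 m/s for 0.4 s (velocity of joint carriage above 0.06 m/s and contact force between anything else and carriage below 0.1 N), for 0.4 s.
2. the buffer plate is pressed in, by more than 0.4 mm, for 0.1 s (value of joint buffer above 0.0004 m), for 0.1 s.
3. the carriage stands still and untouched with its pointer within 15 mm of the mark for 1.5 s (y of carriage_pointer in the frame of mark between -0.015 and 0.015 m and velocity of joint carriage between -0.01 and 0.01 m/s and contact force between anything else and carriage below 0.1 N), for 1.5 s.
At the end, for the whole second after the job is handed in: The pointer is within 15 mm of the yellow mark's middle along the track, the carriage is slower than 0.01 m/s and nothing touches it (all of step 3).
It fails at once if the carriage strikes the red end stop (travel above 0.364 m) (value of joint carriage above 0.364 m).
It fails at once if the carriage is raced (faster than 0.25 m/s) (velocity of joint carriage above 0.25 m/s or velocity of joint carriage below -0.25 m/s).
It fails at once if the carriage is knocked or pushed with more than 15 N (contact force between anything else and carriage above 15 N).
It fails at once if the jam jar, the tin or the bowl is moved by more than 30 mm (distance of any of jam_jar, tin, bowl from where it was at the start of the episode above 0.03 m).
It also fails if it takes over 38 s, if anything falls off the work surface, if the arm or the gripper's body presses on something with over 40 N, if the wrist force passes 120 N, or if a joint passes its speed limit or range.

ROBOT

A 6-joint arm with a two-finger parallel gripper is mounted at the origin on the work surface. World frame = base frame: x ahead of the robot, y to its left, z up, the work surface at z = 0. Lengths are in m, angles in rad, forces in N, time in s.
With the tool pointing down it reaches from about 0.375 to 0.975 m from the base axis. Payload 3.8 kg.
Tool frame: the origin (TCP) lies at the very end of the fingers, on their centre line; the grasp point (between the pads) lies 19 mm behind it; z points along the fingers, y is the line along which they close (so a half turn about z gives the same grasp; the last joint's range is limited). The gripper opens to 85 mm and grips with 20 to 120 N. Pads are 22 mm wide; open, the fingers measure 114 mm over their backs; the gripper's body (76 mm by 85 mm) begins 54 mm behind the grasp point. The pads swing forward as they close: fully open they stand 13 mm farther back than shut.
Start: joints at [-1.338, 0.264, 1.604, -0, 1.274, -0.037], TCP at [0.18, -0.651, 0.231] pointing down, gripper open.
Joint ranges: [-2.63, 2.63], [-0.94, 2.18], [0.31, 2.57], [-1.31, 4.45], [0, 2.66], [-2.55, 2.55]. Speed limits (rad/s): [2.57, 2.57, 3.14, 3.14, 3.14, 3.14].

INTERFACE

Orientations are given as a rotation vector (axis times angle).
In Python, from workcell import bot, vision gives the robot as it stands. The module is installed in compiled form; this text tells all that it offers.
- The arm moves only by the tool play_rows, never from a script. Its argument "moves" is a list that holds one entry, the list of rows, each a list of 7 numbers: the turn, a rotation vector about the tool's x, y, z as a fraction of full scale, then the shift along the tool's x, y, z as a fraction of full scale, then the finger opening in mm, from 0 to 85.4. In form: [[[ax, ay, az, x, y, z, jaw], ...]]. A call has 1 to 5 rows; each row shifts and turns the commanded pose from where the row before left it, along the tool's axes as they then stand; what a row does not reach is not made up. Full scale, the value 1, is 0.1 m for a shift and 0.5 rad for a turn. A row lasts 1/12 s, in which the tool goes at most 41.7 mm and 7.16 degrees, less where a joint would pass 70% of its speed; a pose out of reach is approached as far as the arm can. A call with a number of a shift or a turn outside -1 to 1 is refused whole. A call with a gripper value outside its range is refused whole. The fingers move at their own pace and stop on an object; "newtons" is the grip in N (left out, the last holds). Time passes only in rows, so rows that do not move let the fingers close. It gives the time, the measured TCP pose, the force, the opening and the grip force at its end, in the units of the state.
- bot.read_state(): the state, without advancing time (a new reading comes with each control period).
- vision.read_camera(name): name is "side" or "top" or "wrist"; returns a dict with "image" (420x560x3 uint8, red, green, blue), "depth" (420x560 float32, m along the optical axis (not along the pixel's ray), 0 where there is no reading), "K" (3x3 intrinsics, pixels), "dist" ([k1, k2, p1, p2, k3] as OpenCV has them; the pictures are not rectified), "R" (3x3) and "t" (3): a world point X has camera coordinates R X + t. Camera axes: x right, y down, z forward; pixel columns grow to the right and rows downward; lengths in m; the calibration is good to about 2 mm. A picture is of the moment at which its call begins.
- bot.finish_job(): hands the job in; it is judged then, once.
The state is a dict: "time": time; "q": joint angles; "joint_vel": joint speeds; "joint_torque": joint torques, N m; "tool_pos": TCP position; "tcp_rot": TCP orientation; "wrist_force": force on the tool from outside, world axes, zero at the start; "torque": the same for the moment, N m; "width": opening from 0.0 (shut) to 1.0 (fully open); "grip_force": force on a finger pad.
Only numpy, scipy, OpenCV 4.12 (cv2) and the standard library are available. Lean on these libraries where they do the work, as an engineer would, in place of code of your own. Each camera call takes 0.05 s, during which the arm holds its last target. There are 200 camera calls.

## Working session

There is one attempt and no reset: what is moved stays moved. The work goes in short steps, Python scripts to look and compute and a tool call to move; the robot and the scene stay as the last step left them, time stands still between calls to the robot, and variables do not carry over. Pictures are saved under pics/ and viewed, at most 10 in all, crops included, and the job is handed in when it is done.

Besides the shell and the picture viewer there is one more tool, called after "Emit:" by a JSON object that holds its "op" and its "data". play_rows: Moves the arm, as the interface text tells. Its arguments: {"type":"object","properties":{"moves":{"type":"array","items":{"type":"array","items":{"type":"array","items":{"type":"number"}}}},"newtons":{"type":"number"}},"required":["moves"]}

```bash
mkdir -p pics
cat > h.py <<'E'
import numpy as np, cv2
from workcell import bot, vision
def ray(c,u,v,z):
    p=cv2.undistortPoints(np.array([[[u,v]]],float),c["K"],np.array(c["dist"],float))[0,0]
    R=np.array(c["R"]);t=np.array(c["t"]);o=-R.T@t;d=R.T@np.array([p[0],p[1],1])
    return o+d*(z-o[2])/d[2]
def blobs(c,lo,hi,amin=30):
    h=cv2.cvtColor(c["image"],cv2.COLOR_RGB2HSV);m=cv2.inRange(h,np.array(lo),np.array(hi))
    n,l,s,ce=cv2.connectedComponentsWithStats(m)
    return [(s[i],ce[i],l==i) for i in range(1,n) if s[i][4]>=amin]
E
python3 - <<'E'
from h import *
import pickle
s=bot.read_state();print(s)
cs={}
for n in("top","side"):
    c=vision.read_camera(n);cs[n]=c
    cv2.imwrite(f"pics/{n}0.png",c["image"][:,:,::-1])
pickle.dump(cs,open("c0.pkl","wb"))
for n,c in cs.items():
  for nm,lo,hi in(("yel",(22,120,100),(35,255,255)),("red",(0,140,80),(8,255,255)),("blue",(100,120,60),(125,255,255))):
    for st,ce,m in blobs(c,lo,hi): print(n,nm,st,ce.round(1),ray(c,*ce,0.04).round(3))
E
```

```text
{'time': 0.0, 'q': array([-1.33788672e+00,  2.64751454e-01,  1.60539390e+00,  2.15113989e-05,
        1.27367365e+00, -3.69260555e-02]), 'joint_vel': array([-8.14820091e-04,  4.19645106e-04,  8.57340852e-04, -5.84983084e-04,
       -7.13409132e-04,  3.23619989e-05]), 'joint_torque': array([ 1.91748652e-03, -5.15111625e+01, -3.67315221e+01, -2.58102973e-04,
        1.29015162e-02, -3.02610204e-06]), 'tool_pos': array([ 0.17975597, -0.64986576,  0.22995241]), 'tcp_rot': array([-3.11084687e+00, -4.22264012e-01,  3.09780617e-04]), 'wrist_force': array([-0.52650083,  0.19421683,  0.51127418]), 'torque': array([ 0.01865036,  0.02471964, -0.01358125]), 'grip_force': 0.0, 'width': 1.0022629141388726}
top yel [295 145  18  22 234] [303.3 155.3] [ 0.766 -0.06   0.04 ]
top yel [283 178  11  15 132] [287.9 184.9] [ 0.674 -0.013  0.04 ]
top red [379 184  11  10  86] [384.  188.8] [ 0.66 -0.3   0.04]
top red [194 212   8  52 233] [197.7 237.5] [0.518 0.252 0.04 ]
top red [459 218  14  15  49] [465.9 225.2] [ 0.547 -0.544  0.04 ]
top red [352 229  16  16  56] [359.6 236.3] [ 0.517 -0.219  0.04 ]
top red [254 279  21  21 319] [263.5 289. ] [0.369 0.061 0.04 ]
top blue [421 189  10  48  63] [425.7 212.7] [ 0.586 -0.422  0.04 ]
side yel [213 181  28  11 186] [226.9 185.6] [ 0.783 -0.086  0.04 ]
side yel [168 190  26  15 192] [181.5 195.4] [0.846 0.023 0.04 ]
side yel [234 202  20  10 106] [243.4 206.6] [ 0.675 -0.012  0.04 ]
side red [333 225  28  22 479] [346.5 235.4] [ 0.402 -0.023  0.04 ]
side red [ 198  261   71   45 1601] [233.3 281.8] [0.513 0.246 0.04 ]
```

View pics/top0.png

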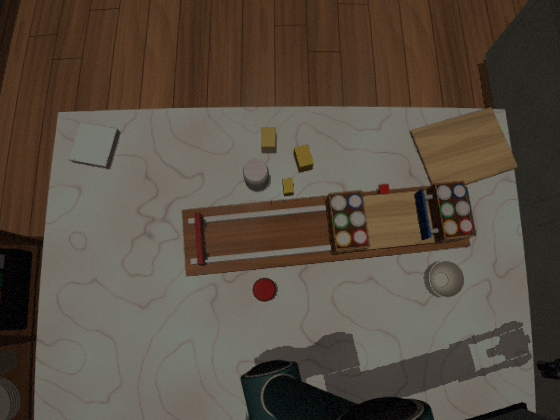

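View pics/side0.png

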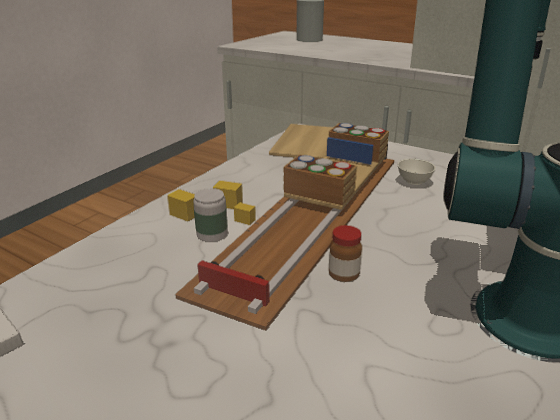

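The yellow candidates in the top view are (268,138), (303,157) and (288,185). The block at (288,185) is clearly the smallest and stands right beside the track, so it fits the mark. The side view shows the same block at (243,206). I'll confirm it in a crop and measure the track, carriage and obstacles.

Run:
```python
from h import *
import pickle
cs=pickle.load(open("c0.pkl","rb"));c=cs["top"]
cv2.imwrite("pics/crop.png",cv2.resize(c["image"][120:270,180:480,::-1],None,fx=2.6,fy=2.6,interpolation=cv2.INTER_CUBIC))
d=c["depth"];v,u=np.mgrid[:420,:560]
p=cv2.undistortPoints(np.dstack([u,v]).reshape(-1,1,2).astype(float),c["K"],np.array(c["dist"],float)).reshape(420,560,2)
P=np.dstack([p,np.ones((420,560))])*d[:,:,None]
W=(P-np.array(c["t"]))@np.array(c["R"])
print("cam",-np.array(c["R"]).T@c["t"])
z=W[:,:,2]; print("table z",np.median(z[300:340,100:200]), z[300:340,100:200].std())
def rect(m,nm):
    n,l,s,ce=cv2.connectedComponentsWithStats(m.astype(np.uint8))
    for i in range(1,n):
        if s[i][4]>60:
            q=W[l==i];r=cv2.minAreaRect(q[:,:2].astype(np.float32));print(nm,s[i],"c",np.round(r[0],4),"size",np.round(r[1],3),"ang",round(r[2],2),"z",q[:,2].mean().round(3))
roi=(u>150)&(u<500)&(v>110)&(v<320)&(d>0)
rect(roi&(z>.105)&(z<.128),"crate")
rect(roi&(z>.03)&(z<.055),"mid")
rect(roi&(z>.006)&(z<.03),"base")
rect(roi&(z>.085)&(z<.112),"tops")
a=roi&(z>.006)&(z<.02)&(u<325);q=W[a][:,:2].astype(np.float32);r=cv2.minAreaRect(q);print("baseL",cv2.boxPoints(r).round(4),r[2])
```

```text
cam [0.34574176 0.02139497 1.20711175]
table z 0.001114164873228397 0.09694309907193674
crate [244 158  23  23 321] c [0.7022 0.0817] size [0.067 0.062] ang 1.22 z 0.107
crate [ 433  180   41   60 1851] c [ 0.5801 -0.4756] size [0.164 0.094] ang 5.27 z 0.119
crate [ 328  189   42   62 2029] c [ 0.5536 -0.1756] size [0.165 0.096] ang 5.09 z 0.12
crate [420 189  11  49 161] c [ 0.572  -0.3956] size [0.138 0.011] ang 5.04 z 0.11
mid [283 178  11  16 159] c [ 0.6729 -0.0127] size [0.046 0.03 ] ang 0.86 z 0.041
mid [ 363  184   73   66 3006] c [ 0.5817 -0.3286] size [0.19 0.21] ang 5.05 z 0.045
mid [426 200   7  29  83] c [ 0.5813 -0.4307] size [0.086 0.011] ang 6.03 z 0.047
mid [428 260  37  38 427] c [ 0.3901 -0.4658] size [0.108 0.106] ang 87.63 z 0.044
base [ 410  111   90   74 5069] c [ 0.7992 -0.5771] size [0.225 0.303] ang 16.17 z 0.016
base [390 185  40   9 152] c [ 0.6671 -0.3868] size [0.018 0.126] ang 5.5 z 0.013
base [362 190  18   6  68] c [ 0.6559 -0.2652] size [0.013 0.051] ang 6.36 z 0.014
base [  182   195   289    81 10263] c [ 0.5478 -0.1284] size [0.208 0.863] ang 4.96 z 0.015
base [430 264  29  31 596] c [ 0.3916 -0.4674] size [0.087 0.084] ang 19.99 z 0.017
tops [243 158  26  26 522] c [0.7006 0.0813] size [0.072 0.071] ang 89.65 z 0.104
tops [418 185  48  56 575] c [ 0.5566 -0.4259] size [0.185 0.1  ] ang 30.3 z 0.099
tops [327 194  27  58 104] c [ 0.5403 -0.1322] size [0.167 0.048] ang 22.82 z 0.098
tops [253 279  22  21 365] c [0.3681 0.0588] size [0.057 0.053] ang 89.55 z 0.101
baseL [[ 0.2762 -0.1217]
 [ 0.9278 -0.1315]
 [ 0.9362  0.4189]
 [ 0.2845  0.4287]] 89.13163757324219
```

View pics/crop.png

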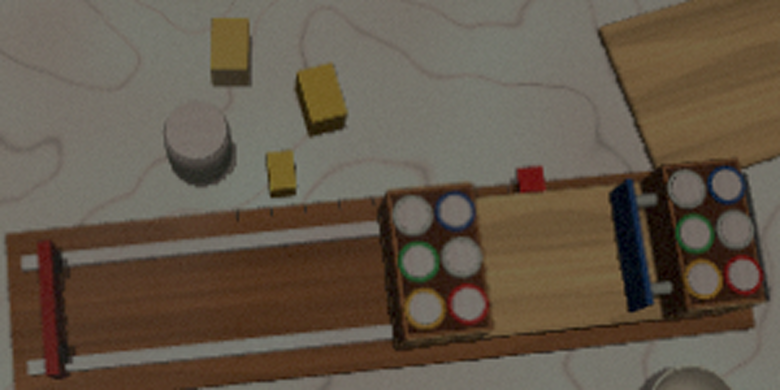

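The crop shows the mark candidate at (281,172), which is (288,185) in the full image. Its measured top is 46 x 30 mm, so it is the listed mark; the other two blocks are bigger. The track is turned by 5°, the carriage centre is at about (0.565,-0.307), and it has about 0.284 m to go. I'll start by turning the tool to the track and shutting the jaws.

Emit:
{"op": "play_rows", "data": {"moves": [[[0, 0, 0.18, 0, 0, 0, 0], [0, 0, 0.18, 0, 0, 0, 0], [0, 0, 0, 0.3, -0.25, 0, 0], [0, 0, 0, 0.3, -0.25, 0, 0], [0, 0, 0, 0.3, -0.25, 0, 0]]]}}

```text
time: 0.52
tool_pos: [0.2629, -0.5668, 0.2303]
tcp_rot: [-3.137, -0.138, 0.0]
wrist_force: [0.6, -0.8, 0.3]
width: 0.298
grip_force: 0.0
```

Emit:
{"op": "play_rows", "data": {"moves": [[[0, 0, 0, 0.3, -0.25, 0, 0], [0, 0, 0, 0.3, -0.25, 0, 0], [0, 0, 0, 0.3, -0.25, 0, 0], [0, 0, 0, 0.3, -0.25, 0, 0], [0, 0, 0, 0.3, -0.25, 0, 0]]]}}

```text
time: 0.93
tool_pos: [0.4018, -0.4281, 0.2308]
tcp_rot: [-3.138, -0.141, 0.001]
wrist_force: [0.2, -1.0, -0.7]
width: 0.001
grip_force: 0.0
```

Emit:
{"op": "play_rows", "data": {"moves": [[[0, 0, 0, 0.29, -0.26, 0, 0], [0, 0, 0, 0.29, -0.26, 0, 0], [0, 0, 0, 0.29, -0.26, 0, 0], [0, 0, 0, 0.29, -0.26, 0, 0], [0, 0, 0, 0.29, -0.26, 0, 0]]]}}

```text
time: 1.35
tool_pos: [0.5345, -0.2856, 0.2308]
tcp_rot: [-3.138, -0.141, 0.001]
wrist_force: [0.9, -0.5, -0.3]
width: -0.006
grip_force: 0.0
```

Emit:
{"op": "play_rows", "data": {"moves": [[[0, 0, 0, 0.29, -0.26, 0, 0], [0, 0, 0, 0, 0, 0.2, 0], [0, 0, 0, 0, 0, 0.2, 0], [0, 0, 0, 0, 0, 0.2, 0], [0, 0, 0, 0, 0, 0, 0]]]}}

```text
time: 1.77
tool_pos: [0.5573, -0.2567, 0.1657]
tcp_rot: [-3.134, -0.142, 0.013]
wrist_force: [-1.2, 0.4, -1.0]
width: -0.002
grip_force: 0.0
```

```bash
cat >> h.py <<'E'
D=np.array([-np.sin(.0876),np.cos(.0876)]);N=np.array([D[1],-D[0]])
T0=np.array([.5652,-.307])
def cloud(c):
    v,u=np.mgrid[:420,:560]
    p=cv2.undistortPoints(np.dstack([u,v]).reshape(-1,1,2).astype(float),c["K"],np.array(c["dist"],float)).reshape(420,560,2)
    return (np.dstack([p,np.ones((420,560))])*c["depth"][:,:,None]-np.array(c["t"]))@np.array(c["R"])
def carr(c):
    """carriage displacement from start: front crate centroid, front edge (m)"""
    W=cloud(c);z=W[:,:,2];r=W[:,:,:2]-T0;s=r@D;n=r@N
    m=(z>.105)&(z<.13)&(abs(n)<.1)&(s>.07)&(s<.5)
    k,l,st,ce=cv2.connectedComponentsWithStats(m.astype(np.uint8))
    if k<2:return None
    i=1+np.argmax(st[1:,4]);q=l==i
    e=[s[q&(abs(n-b)<.005)].max() for b in np.arange(-.06,.061,.01) if (q&(abs(n-b)<.005)).any()]
    return s[q].mean()-.1325,np.median(e)-.18,st[i][4]
def tool():
    b=bot.read_state();r=b["tool_pos"][:2]-T0
    return b["time"],r@D,r@N,b["tool_pos"][2],b["wrist_force"]@np.append(D,0)
E
python3 - <<'E'
from h import *
import pickle
print(carr(pickle.load(open("c0.pkl","rb"))["top"]))
c=vision.read_camera("top");print(carr(c),np.round(tool(),4))
cv2.imwrite("pics/top1.png",c["image"][:,:,::-1])
E
```

```text
(np.float64(0.0013878535829718874), np.float64(-0.00052055866826764), np.int32(2029))
(np.float64(0.0016024807824508713), np.float64(-0.0007546048165102404), np.int32(2020)) [ 1.8167  0.05   -0.0027  0.1679 -0.3396]
```

View pics/top1.png

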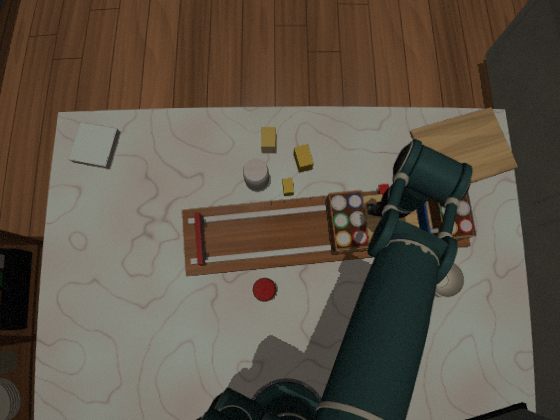

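The front crate at (348,220) is in clear view beside the arm, and the hand is above the bay. Next I'll lower it into the bay.

Emit:
{"op": "play_rows", "data": {"moves": [[[0, 0, 0, 0, 0, 0.3, 0], [0, 0, 0, 0, 0, 0.3, 0], [0, 0, 0, 0, 0, 0.3, 0], [0, 0, 0, 0, 0, 0.1, 0], [0, 0, 0, 0, 0, 0, 0]]]}}

```text
time: 2.23
tool_pos: [0.5581, -0.2581, 0.0688]
tcp_rot: [-3.136, -0.14, 0.008]
wrist_force: [-1.1, -0.6, -0.4]
width: -0.003
grip_force: 0.0
```

Run:
```python
from h import *
print(carr(vision.read_camera("top")),np.round(tool(),4))
```

```text
(np.float64(0.004113562299028234), np.float64(-0.000510944859129614), np.int32(1913)) [ 2.2833e+00  4.8400e-02 -1.2000e-03  7.1000e-02  4.1990e-01]
```

Emit:
{"op": "play_rows", "data": {"moves": [[[0, 0, 0, 0, -0.03, 0, 0], [0, 0, 0, 0, -0.03, 0, 0], [0, 0, 0, 0, -0.03, 0, 0], [0, 0, 0, 0, -0.03, 0, 0], [0, 0, 0, 0, -0.03, 0, 0]]]}}

```text
time: 2.7
tool_pos: [0.5601, -0.2446, 0.073]
tcp_rot: [3.136, 0.142, 0.004]
wrist_force: [-0.7, -2.1, 3.9]
width: -0.0
grip_force: 1.2
```

Emit:
{"op": "play_rows", "data": {"moves": [[[0, 0, 0, 0, -0.03, 0, 0], [0, 0, 0, 0, -0.03, 0, 0], [0, 0, 0, 0, -0.03, 0, 0], [0, 0, 0, 0, -0.04, 0, 0], [0, 0, 0, 0, -0.05, 0, 0]]]}}

```text
time: 3.12
tool_pos: [0.5584, -0.2263, 0.0728]
tcp_rot: [3.137, 0.141, 0.003]
wrist_force: [-0.2, -1.0, 5.8]
width: 0.0
grip_force: 2.6
```

Emit:
{"op": "play_rows", "data": {"moves": [[[0, 0, 0, 0, -0.06, 0, 0], [0, 0, 0, 0, -0.07, 0, 0], [0, 0, 0, 0, -0.08, 0, 0], [0, 0, 0, 0, -0.08, 0, 0], [0, 0, 0, 0, -0.08, 0, 0]]]}}

```text
time: 3.53
tool_pos: [0.5549, -0.1888, 0.0727]
tcp_rot: [3.138, 0.141, 0.003]
wrist_force: [-1.5, 0.1, 6.6]
width: 0.0
grip_force: 2.9
```

Run:
```python
from h import *
print(carr(vision.read_camera("top")),np.round(tool(),4))
```

```text
(np.float64(0.06563729006520558), np.float64(0.05719164319519393), np.int32(1686)) [ 3.5833e+00  1.2010e-01 -3.0000e-04  7.2300e-02  1.0997e+00]
```

The hand was bearing lightly on the crate. I'll back it off and raise it slightly, then let the carriage coast.

Emit:
{"op": "play_rows", "data": {"moves": [[[0, 0, 0, 0, 0.1, -0.15, 0], [0, 0, 0, 0, 0.1, 0, 0]]]}}

```text
time: 3.75
tool_pos: [0.5569, -0.2088, 0.088]
tcp_rot: [3.137, 0.144, 0.004]
wrist_force: [0.6, -0.5, 0.4]
width: 0.002
grip_force: 0.0
```

Run:
```python
from h import *
print(carr(vision.read_camera("top")),np.round(tool(),4))
```

```text
(np.float64(0.07847259211164773), np.float64(0.07752975011026075), np.int32(2074)) [ 3.800e+00  9.610e-02  6.000e-04  8.770e-02 -5.992e-01]
```

Emit:
{"op": "play_rows", "data": {"moves": [[[0, 0, 0, 0, 0, 0, 0], [0, 0, 0, 0, 0, 0, 0], [0, 0, 0, 0, 0, 0, 0], [0, 0, 0, 0, 0, 0, 0], [0, 0, 0, 0, 0, 0, 0]]]}}

```text
time: 4.22
tool_pos: [0.5554, -0.2088, 0.0856]
tcp_rot: [-3.138, -0.141, 0.002]
wrist_force: [-0.4, -0.8, -0.6]
width: 0.002
grip_force: 0.0
```

Run:
```python
from h import *
print(carr(vision.read_camera("top")),np.round(tool(),4))
```

```text
(np.float64(0.12040975208566246), np.float64(0.11937014694655207), np.int32(2075)) [ 4.2667e+00  9.8700e-02 -1.1000e-03  8.5800e-02  3.9020e-01]
```

Emit:
{"op": "play_rows", "data": {"moves": [[[0, 0, 0, 0, -0.06, 0, 0], [0, 0, 0, 0, -0.1, 0, 0], [0, 0, 0, 0, -0.1, 0, 0], [0, 0, 0, 0, -0.1, 0, 0], [0, 0, 0, 0, -0.1, 0, 0]]]}}

```text
time: 4.68
tool_pos: [0.5515, -0.1618, 0.0863]
tcp_rot: [-3.138, -0.142, 0.0]
wrist_force: [0.9, 0.1, 0.4]
width: 0.001
grip_force: 0.0
```

Run:
```python
from h import *
print(carr(vision.read_camera("top")),np.round(tool(),4))
```

```text
(np.float64(0.1599286377505606), np.float64(0.15880388789298766), np.int32(2070)) [ 4.7333e+00  1.4750e-01 -1.2000e-03  8.6100e-02  1.9300e+00]
```

Emit:
{"op": "play_rows", "data": {"moves": [[[0, 0, 0, 0, -0.06, 0, 0], [0, 0, 0, 0, -0.06, 0, 0], [0, 0, 0, 0, -0.05, 0, 0], [0, 0, 0, 0, -0.03, 0, 0], [0, 0, 0, 0, -0.02, 0, 0]]]}}

```text
time: 5.15
tool_pos: [0.5497, -0.141, 0.0863]
tcp_rot: [3.138, 0.141, 0.0]
wrist_force: [0.6, -0.2, 0.6]
width: 0.002
grip_force: 0.0
```

Run:
```python
from h import *
print(carr(vision.read_camera("top")),np.round(tool(),4))
```

```text
(np.float64(0.19711443059040795), np.float64(0.19626825752956284), np.int32(2069)) [ 5.200e+00  1.669e-01 -9.000e-04  8.630e-02  9.075e-01]
```

Emit:
{"op": "play_rows", "data": {"moves": [[[0, 0, 0, 0, -0.028, 0, 0], [0, 0, 0, 0, -0.028, 0, 0], [0, 0, 0, 0, -0.028, 0, 0], [0, 0, 0, 0, -0.028, 0, 0], [0, 0, 0, 0, -0.028, 0, 0]]]}}

```text
time: 5.62
tool_pos: [0.5484, -0.1272, 0.0863]
tcp_rot: [-3.138, -0.141, 0.0]
wrist_force: [-0.0, -0.6, -0.5]
width: 0.003
grip_force: 0.0
```

Emit:
{"op": "play_rows", "data": {"moves": [[[0, 0, 0, 0, -0.028, 0, 0], [0, 0, 0, 0, -0.028, 0, 0], [0, 0, 0, 0, -0.028, 0, 0], [0, 0, 0, 0, -0.028, 0, 0], [0, 0, 0, 0, -0.028, 0, 0]]]}}

```text
time: 6.03
tool_pos: [0.5472, -0.1132, 0.0863]
tcp_rot: [3.138, 0.141, 0.0]
wrist_force: [0.7, -0.3, 0.7]
width: 0.002
grip_force: 0.0
```

Emit:
{"op": "play_rows", "data": {"moves": [[[0, 0, 0, 0, -0.028, 0, 0], [0, 0, 0, 0, -0.028, 0, 0], [0, 0, 0, 0, -0.028, 0, 0], [0, 0, 0, 0, -0.028, 0, 0]]]}}

```text
time: 6.37
tool_pos: [0.5462, -0.1019, 0.0863]
tcp_rot: [-3.138, -0.141, 0.0]
wrist_force: [1.4, 1.5, -0.1]
width: 0.002
grip_force: 0.4
```

Emit:
{"op": "play_rows", "data": {"moves": [[[0, 0, 0, 0, -0.028, 0, 0], [0, 0, 0, 0, -0.028, 0, 0], [0, 0, 0, 0, -0.028, 0, 0]]]}}

```text
time: 6.62
tool_pos: [0.5454, -0.0936, 0.0863]
tcp_rot: [-3.138, -0.141, 0.0]
wrist_force: [0.3, 0.2, -0.0]
width: -0.003
grip_force: 0.3
```

Run:
```python
from h import *
print(carr(vision.read_camera("top")),np.round(tool(),4))
```

```text
(np.float64(0.2886887799274451), np.float64(0.28839006393948574), np.int32(2094)) [ 6.6667e+00  2.1470e-01 -1.1000e-03  8.6200e-02  1.0658e+00]
```

Emit:
{"op": "play_rows", "data": {"moves": [[[0, 0, 0, 0, -0.025, 0, 0], [0, 0, 0, 0, -0.025, 0, 0]]]}}

```text
time: 6.83
tool_pos: [0.545, -0.089, 0.0863]
tcp_rot: [3.138, 0.141, 0.0]
wrist_force: [0.9, 1.0, 0.1]
width: 0.005
grip_force: 0.0
```

Run:
```python
from h import *
print(carr(vision.read_camera("top")),np.round(tool(),4))
```

```text
(np.float64(0.2884673919743868), np.float64(0.2882198460346275), np.int32(2098)) [ 6.8833e+00  2.1940e-01 -1.0000e-03  8.6300e-02  6.9840e-01]
```

Emit:
{"op": "play_rows", "data": {"moves": [[[0, 0, 0, 0, -0.06, 0, 0], [0, 0, 0, 0, -0.12, 0, 0], [0, 0, 0, 0, -0.15, 0, 0], [0, 0, 0, 0, -0.15, 0, 0], [0, 0, 0, 0, -0.1, 0, 0]]]}}

```text
time: 7.3
tool_pos: [0.5394, -0.0295, 0.0862]
tcp_rot: [-3.138, -0.142, 0.0]
wrist_force: [0.5, 0.1, -1.0]
width: 0.003
grip_force: 0.0
```

Run:
```python
from h import *
c=vision.read_camera("top")
print(carr(c),np.round(tool(),4))
W=cloud(c)
for st,ce,m in blobs(c,(0,140,80),(8,255,255)): print("red",st,ce.round(1),((ray(c,*ce,.044)[:2]-T0)@D).round(4),((ray(c,*ce,.044)[:2]-T0)@N).round(4))
for st,ce,m in blobs(c,(22,120,100),(35,255,255)):
    q=W[m&(W[:,:,2]>.03)]; print("yel",ce.round(1),((q[:,:2].mean(0)-T0)@D).round(4))
cv2.imwrite("pics/c2.png",cv2.resize(c["image"][150:270,180:430,::-1],None,fx=3,fy=3))
```

```text
(np.float64(0.2870971893968439), np.float64(0.28706555563233244), np.int32(2092)) [ 7.350e+00  2.799e-01 -1.500e-03  8.620e-02  8.214e-01]
red [194 212   8  52 252] [197.7 237.6] 0.5599 0.001
red [357 228  17  16  65] [364.8 235.7] 0.0772 -0.0403
red [246 239  17  17  77] [253.9 247. ] 0.4001 -0.0416
red [254 279  14  21 187] [259.8 289.8] 0.3939 -0.1644
yel [265.7 142.3] 0.3376
yel [303.  155.3] 0.2311
```

View pics/c2.png

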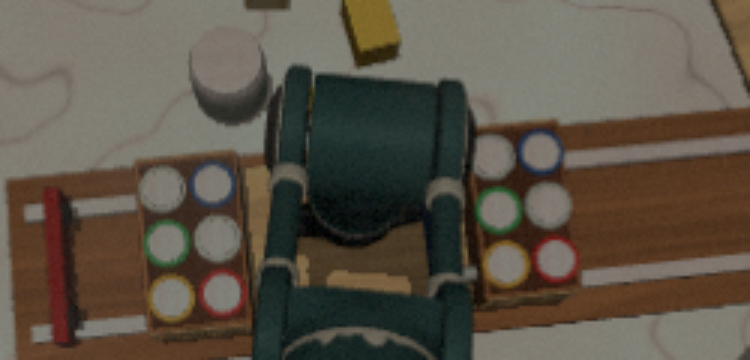

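The arm hides the mark and pointer here, but the front crate at about (190,245) in the crop shows the carriage nearly at rest at 0.287 m. I'll lift straight out and then clear to the near side.

Emit:
{"op": "play_rows", "data": {"moves": [[[0, 0, 0, 0, 0, -0.2, 0], [0, 0, 0, 0, 0, -0.35, 0], [0, 0, 0, 0, 0, -0.35, 0], [0, 0, 0, 0, 0, -0.35, 0], [0, 0, 0, 0, 0, -0.35, 0]]]}}

```text
time: 7.77
tool_pos: [0.5394, -0.031, 0.2478]
tcp_rot: [3.138, 0.142, -0.0]
wrist_force: [0.6, 0.2, -0.4]
width: 0.0
grip_force: 0.0
```

Emit:
{"op": "play_rows", "data": {"moves": [[[0, 0, 0, -0.1, 0.3, 0, 0], [0, 0, 0, -0.1, 0.38, 0, 0], [0, 0, 0, -0.1, 0.38, 0, 0], [0, 0, 0, -0.1, 0.38, 0, 0], [0, 0, 0, -0.1, 0.38, 0, 0]]]}}

```text
time: 8.18
tool_pos: [0.5059, -0.2184, 0.2467]
tcp_rot: [3.138, 0.142, 0.001]
wrist_force: [-0.1, -0.4, 1.0]
width: 0.004
grip_force: 0.0
```

Emit:
{"op": "play_rows", "data": {"moves": [[[0, 0, 0, -0.1, 0.38, 0, 0], [0, 0, 0, -0.1, 0.38, 0, 0], [0, 0, 0, -0.1, 0.38, 0, 0], [0, 0, 0, 0, 0, 0, 0], [0, 0, 0, 0, 0, 0, 0]]]}}

```text
time: 8.6
tool_pos: [0.4859, -0.3351, 0.246]
tcp_rot: [-3.138, -0.135, 0.001]
wrist_force: [0.9, 0.2, 0.0]
width: 0.001
grip_force: 0.0
```

Run:
```python
from h import *
c=vision.read_camera("top")
print(carr(c),np.round(tool(),4))
W=cloud(c)
def rs(c,ce,z): r=ray(c,*ce,z)[:2]-T0; return (r@D).round(4),(r@N).round(4)
for st,ce,m in blobs(c,(0,140,80),(8,255,255)): print("red",st,ce.round(1),rs(c,ce,.044))
for st,ce,m in blobs(c,(22,120,100),(35,255,255)):
    q=W[m&(W[:,:,2]>.033)]; print("yel",ce.round(1),((q[:,:2].mean(0)-T0)@D).round(4),rs(c,ce,.04))
cv2.imwrite("pics/c3.png",cv2.resize(c["image"][150:270,180:430,::-1],None,fx=3,fy=3))
```

```text
(np.float64(0.2866309298666792), np.float64(0.2867044220192343), np.int32(2089)) [ 8.65   -0.0196 -0.0809  0.2459  0.4249]
red [283 193  11  11  98] [288.  197.8] (np.float64(0.2877), np.float64(0.0936))
red [194 212   8  52 251] [197.7 237.7] (np.float64(0.5599), np.float64(0.0008))
red [358 228  16  16  59] [365.6 235.7] (np.float64(0.0748), np.float64(-0.0405))
red [246 239  17  17  70] [253.8 247.2] (np.float64(0.4003), np.float64(-0.0423))
red [254 279  21  21 334] [263.6 289. ] (np.float64(0.3831), np.float64(-0.1633))
yel [265.8 142.6] 0.3373 (np.float64(0.3371), np.float64(0.2733))
yel [303.2 155.4] 0.2301 (np.float64(0.2283), np.float64(0.2216))
yel [287.9 185.1] 0.2844 (np.float64(0.2839), np.float64(0.1334))
```

View pics/c3.png

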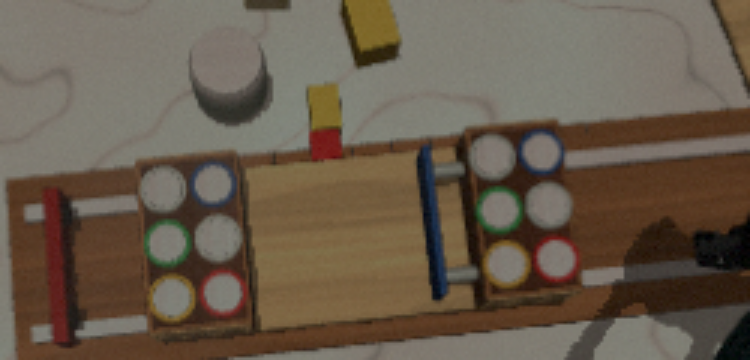

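The red pointer at (326,145) lines up with the yellow mark at (323,105), about 3 mm off along the track, with the arm clear. I'll wait out the 1.5 s, check for drift, and hand in.

Emit:
{"op": "play_rows", "data": {"moves": [[[0, 0, 0, 0, 0, 0, 0], [0, 0, 0, 0, 0, 0, 0], [0, 0, 0, 0, 0, 0, 0], [0, 0, 0, 0, 0, 0, 0], [0, 0, 0, 0, 0, 0, 0]]]}}

```text
time: 9.07
tool_pos: [0.487, -0.3323, 0.2464]
tcp_rot: [3.138, 0.143, 0.0]
wrist_force: [0.6, -0.9, -0.3]
width: 0.0
grip_force: 0.0
```

Emit:
{"op": "play_rows", "data": {"moves": [[[0, 0, 0, 0, 0, 0, 0], [0, 0, 0, 0, 0, 0, 0], [0, 0, 0, 0, 0, 0, 0], [0, 0, 0, 0, 0, 0, 0], [0, 0, 0, 0, 0, 0, 0]]]}}

```text
time: 9.48
tool_pos: [0.4867, -0.3332, 0.2463]
tcp_rot: [-3.138, -0.141, 0.0]
wrist_force: [0.0, 0.3, 0.5]
width: 0.001
grip_force: 0.0
```

Emit:
{"op": "play_rows", "data": {"moves": [[[0, 0, 0, 0, 0, 0, 0], [0, 0, 0, 0, 0, 0, 0], [0, 0, 0, 0, 0, 0, 0], [0, 0, 0, 0, 0, 0, 0], [0, 0, 0, 0, 0, 0, 0]]]}}

```text
time: 9.9
tool_pos: [0.4867, -0.3332, 0.2462]
tcp_rot: [-3.138, -0.141, 0.0]
wrist_force: [0.3, 0.2, 0.5]
width: 0.0
grip_force: 0.0
```

Run:
```python
from h import *
a=carr(vision.read_camera("top"));print(a)
if abs(a[1]-.2867)<.002: print(bot.finish_job())
```

```text
(np.float64(0.2866006294053981), np.float64(0.28674070649206396), np.int32(2095))
the job is handed in; nothing more can be done
None
```

The job is handed in: the carriage coasted freely at 0.08–0.09 m/s for over 2 s, was braked on the blue buffer plate, and stands still and untouched about 3 mm from the yellow mark; no verdict came back.

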